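# Roll the primer tin along to the pegs

### The arm

A 6-joint arm with a two-finger parallel gripper is mounted at the origin on the work surface. World frame = base frame: x ahead of the robot, y to its left, z up, the work surface at z = 0. Lengths are in m, angles in rad, forces in N, time in s.
With the tool pointing down it reaches from about 0.35 to 0.975 m from the base axis. Payload 4.9 kg.
Tool frame: the origin (TCP) lies at the very end of the fingers, on their centre line; the grasp point (between the pads) lies 19 mm behind it; z points along the fingers, y is the line along which they close (so a half turn about z gives the same grasp; the last joint's range is limited). The gripper opens to 85 mm and grips with 20 to 120 N. Pads are 22 mm wide; open, the fingers measure 114 mm over their backs; the gripper's body (76 mm by 85 mm) begins 54 mm behind the grasp point. The pads swing forward as they close: fully open they stand 13 mm farther back than shut.
Start: joints at [1.101, 0.053, 1.613, -0, 1.476, -0.119], TCP at [0.215, 0.587, 0.231] pointing down, gripper open.
Joint ranges: [-3.01, 3.01], [-1.01, 2.22], [0.06, 2.58], [-1.02, 4.17], [0.09, 2.62], [-3.14, 3.14]. Speed limits (rad/s): [2.57, 2.57, 3.14, 3.14, 3.14, 3.14].

### API

Orientations are given as a unit quaternion [w, x, y, z].
In Python, from plant import state, optics, ticket, nets gives the robot as it stands. The module is installed in compiled form; this text tells all that it offers.
- The arm moves only by the shell command python3 -m inch 'ROWS' [OPENING]. ROWS is JSON, a list of rows, each an object of numbers: "dx", "dy", "dz": the shift along the tool's x, y, z as a fraction of full scale; "rx", "ry", "rz": the turn, a rotation vector about the tool's x, y, z as a fraction of full scale. In form: [{"dx": .., "dy": .., "dz": .., "rx": .., "ry": .., "rz": ..}, ...]. A call has 1 to 5 rows; each row is the pose to reach, as a shift and turn from the pose commanded when the call began, along the tool's axes at that moment; what a row does not reach only later rows make up. Full scale, the value 1, is 0.8 m for a shift and 1.5 rad for a turn. A row lasts 1/10 s, in which the tool goes at most 50 mm and 8.59 degrees, less where a joint would pass 70% of its speed; a pose out of reach is approached as far as the arm can. A call with a number of a shift or a turn outside -1 to 1 is refused whole. A call with a gripper value outside its range is refused whole. OPENING is the opening, from -1 (shut) to 1 (fully open), set as the call begins (- or left out, the last holds). The fingers move at their own pace and stop on an object; the grip force is fixed at half the most. Time passes only in rows, so rows that repeat a pose let the fingers close. It gives the time, the measured TCP pose, the force, the opening and the grip force at its end, in the units of the state.
- state(): the state, without advancing time (a new reading comes with each control period).
- optics.grab_frame(name): name is "scene" or "top" or "wrist"; returns the picture (480x640x3 uint8, red, green, blue); there is no depth.
- optics.camera_info(name): a dict with "fx", "fy", "cx", "cy" (pixels), "R" (3x3) and "t" (3): a world point X has camera coordinates R X + t. Camera axes: x right, y down, z forward; pixel columns grow to the right and rows downward; lengths in m; the calibration is good to about 2 mm. A picture is of the moment at which its call begins: read the wrist's pose just before it. camera_info takes no time and is no camera call; for the wrist camera it gives the pose at the moment of the call.
- ticket.job_done(): hands the job in; it is judged then, once.
Trained networks look in the newest picture that a camera, given by its name, has taken for a name from the list of things; names that differ only in an ending like _2 or _b are one class to them, and where a whole thing is asked for, a point or a joint stands for the part that bears it (a point fixed in the world has none). Each returns a list of dicts, best first, with "confidence" (0 to 1); they miss things now and then, are a little off and sometimes report something else, mostly with a low value. They report only what shows in the picture. A call takes as long as a camera call. They do not tell look-alikes from the thing itself.
- nets.boxes_of(camera, name): "bbox" ([centre column, centre row, width, height] in pixels, round what is visible of it).
- nets.outline_of(camera, name): "pixels" (480x640 bool, what is visible of it) and "bbox" ([centre column, centre row, width, height] in pixels, round what is visible of it).
The state is a dict: "time": time; "joint_pos": joint angles; "joint_vel": joint speeds; "joint_efforts": joint torques, N m; "tool_pos": TCP position; "tool_rot": TCP orientation; "contact_force": force on the tool from outside, world axes, zero at the start; "ft_torque": the same for the moment, N m; "gripper_width": opening from 0.0 (shut) to 1.0 (fully open); "grasp_force": force on a finger pad.
Only numpy, scipy, OpenCV 4.12 (cv2) and the standard library are available. Lean on these libraries where they do the work, as an engineer would, in place of code of your own. Each camera call takes 0.05 s, during which the arm holds its last target. There are 200 camera calls.

### The job

Roll the primer tin that lies on its side along the felt-covered board, by pushing on its top, until it stops centred between the two square pegs, lying straight across the board so that each end faces a peg. Make it roll rather than skid, touch only its upper half, do not lift it, leave it at rest, and leave the pots, jars, brush and upright tin where they are.

Things in the scene. Friction and masses are not known exactly. Their poses are not given: they have to be found in the camera images.
- tin: closed primer tin lying on its side across the board: metal cylinder with paper band, 100 mm diameter, 110 mm long, 0.4 to 0.85 kg. Origin at its centre, 62 mm above the table (its top at 112 mm); x axis = the cylinder's axis, across the board at the start. Rolls freely without slipping, with slight rolling resistance: let go at 0.1 m/s it rolls on some 20 to 30 mm; stays where left
- pegs: two upright square wooden pegs, fixed on either side of the board, facing each other: each 30 x 30 mm, 60 mm high, inner faces 148 mm apart, so the tin passes with 19 mm to spare at each end. Origin midway between them at table height; x axis from peg to peg, y axis along the board. They stand 150 to 220 mm along the board from the tin's start, to its left or right
- board: fixed flat felt-covered board, 440 mm long (its y axis), 140 mm wide (its x axis), 12 mm thick, no rims; origin at the centre of its underside on the table
- pot_left: white-primed flowerpot standing upside down on its rim, 104 mm across, 95 mm high, beyond the left (+y) end of the board, loose; origin at the centre of its underside
- pot_right: bare terracotta flowerpot standing upside down on its rim, 104 mm across, 95 mm high, beyond the right (-y) end of the board, loose; origin at the centre of its underside
- pot_small: small white-primed flowerpot upside down, 68 mm across, 62 mm high, on the far side of the board, loose; origin at the centre of its underside
- jar_far: closed clear jar with white cap, 64 mm across, 85 mm high, on the far side of the board, loose; origin at the centre of its underside
- jar_near: closed glass jar with steel cap, 56 mm across, 70 mm high, on the robot's side of the board, loose; origin at the centre of its underside
- tin_upright: second primer tin of the same size, but standing upright, 100 mm across, 110 mm high, on the far side of the board, loose; origin at the centre of its underside
- brush: paint brush 170 mm long lying on the table on the robot's side of the board, loose; origin between its ends, its x axis along the handle
Things that resemble listed ones, but are neither listed nor needed, are in the scene too. Leave any purple, red or yellow look-alike of the tin alone.

How it is judged:
On the way, in this order (a step that is already met when the one before it is completed fails the run):
1. the tin has rolled, not skidded, a quarter turn (about 80 mm of travel) (distance of tin from where it was at the start of the episode between 0.055 and 0.1 m and angle between tin's own z axis and vertical between 1.2 and 1.9 rad).
2. it has rolled on, not skidded, to about 130 mm of travel (distance of tin from where it was at the start of the episode between 0.11 and 0.15 m and angle between tin's own z axis and vertical between 2.05 and 3 rad).
At the end, for the whole second after the job is handed in: The tin lies at rest on the board, its centre within 15 mm along the board and 20 mm across it of the midpoint between the pegs, its axis within 0.15 rad (9 degrees) of the line from peg to peg; no pot, jar, brush or upright tin has moved by 15 mm or more (y of tin in the frame of pegs between -0.015 and 0.015 m and x of tin in the frame of pegs between -0.02 and 0.02 m and height (world z) of tin between 0.057 and 0.067 m and angle between the x axis of tin and the x axis of pegs, either way round below 0.15 rad and linear speed of tin below 0.01 m/s and angular speed of tin below 0.2 rad/s and distance of each of pot_left, pot_right, pot_small, jar_far, jar_near, tin_upright, brush from where it was at the start of the episode below 0.015 m); the robot touches nothing.
It fails at once if the tin is lifted off the board (over 12 mm) (height (world z) of tin above 0.074 m).
It fails at once if the fingers touch the tin's lower half (grasp point below 72 mm above the table while touching) (contact force between the fingers and tin above 0.5 N and height (world z) of the grasp point below 0.072 m).
It fails at once if a pot, jar, brush or the upright tin is moved by 15 mm or more (distance of any of pot_left, pot_right, pot_small, jar_far, jar_near, tin_upright, brush from where it was at the start of the episode above 0.015 m).
It also fails if it takes over 58 s, if anything falls off the work surface, if the arm or the gripper's body presses on something with over 40 N, if the wrist force passes 120 N, or if a joint passes its speed limit or range.

## Working session

There is one attempt and no reset: what is moved stays moved. The work goes in short steps, Python scripts to look and compute and a shell command to move; the robot and the scene stay as the last step left them, time stands still between calls to the robot, and variables do not carry over. Pictures are saved under pics/ and viewed, at most 10 in all, crops included, and the job is handed in when it is done.

```bash
mkdir -p pics; python3 - <<'E'
from plant import state, optics, ticket, nets
import cv2
s=state();print(s)
for n in ("top","scene"):
    cv2.imwrite(f"pics/{n}0.png",optics.grab_frame(n)[:,:,::-1])
    c=optics.camera_info(n);print(n,c)
    for k in ("tin","pegs","board"):
        print(k,[( [round(float(v)) for v in d["bbox"]],round(d["confidence"],2)) for d in nets.boxes_of(n,k)])
E
```

```text
{'time': 0.0, 'joint_pos': array([ 1.10098103e+00,  5.33506087e-02,  1.61428838e+00,  1.54640134e-05,
        1.47600582e+00, -1.18981830e-01]), 'joint_vel': array([ 8.57363520e-04, -2.08179289e-04, -4.37203158e-05,  6.59061774e-04,
        1.10482904e-03, -1.56013259e-03]), 'joint_efforts': array([ 1.45741476e-03, -3.93678761e+01, -3.70178175e+01, -2.64452234e-05,
        6.89784836e-03,  2.08265000e-06]), 'tool_pos': array([0.21450181, 0.58637638, 0.23007025]), 'tool_rot': array([-3.05096547e-04,  1.74519127e-01,  9.84653249e-01, -9.79699243e-04]), 'contact_force': array([0.25638064, 0.29332734, 0.21142504]), 'ft_torque': array([ 0.01369244,  0.03133963, -0.02239925]), 'grasp_force': 0.0, 'gripper_width': 0.998109356774778}
top {'fx': 481.42814128396753, 'fy': 481.42814128396753, 'cx': 316.0014927522536, 'cy': 243.18126302040636, 'R': array([[ 6.77807555e-04, -9.99687216e-01,  2.50002041e-02],
       [-9.93558483e-01, -3.50621793e-03, -1.13266267e-01],
       [ 1.13318496e-01, -2.47623921e-02, -9.93250091e-01]]), 't': array([-0.07024478,  0.54089535,  1.06931194])}
tin [([309, 249, 51, 58], 0.97), ([394, 344, 66, 72], 0.82), ([140, 356, 68, 72], 0.62), ([499, 298, 71, 65], 0.58)]
pegs [([223, 246, 24, 95], 0.65), ([269, 252, 196, 75], 0.32)]
board [([269, 252, 192, 75], 0.81)]
scene {'fx': 490.7341583696501, 'fy': 490.7341583696501, 'cx': 324.7458988598307, 'cy': 234.95717044488381, 'R': array([[ 4.43507851e-01,  8.96270056e-01, -8.78866026e-04],
       [ 7.24625435e-01, -3.59148428e-01, -5.88158470e-01],
       [-5.27464469e-01,  2.60216050e-01, -8.08745227e-01]]), 't': array([-0.19806074, -0.37436394,  1.42806468])}
tin [([119, 269, 63, 67], 0.98), ([408, 122, 52, 44], 0.95), ([321, 228, 59, 63], 0.94), ([212, 196, 66, 61], 0.88)]
pegs [([400, 211, 58, 80], 0.57)]
board [([355, 236, 195, 105], 0.77)]
```

View pics/top0.png

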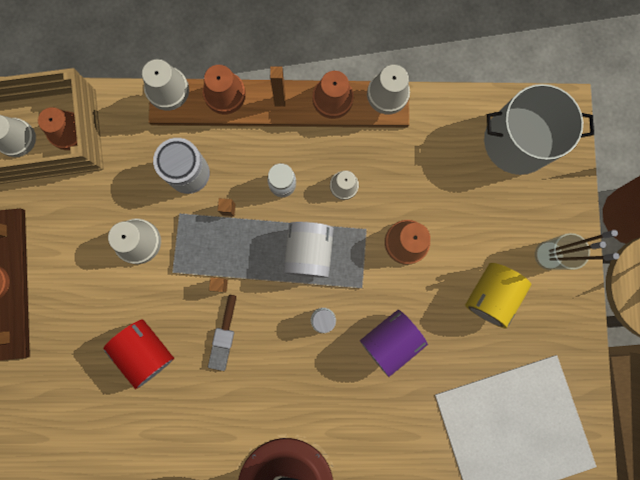

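View pics/scene0.png

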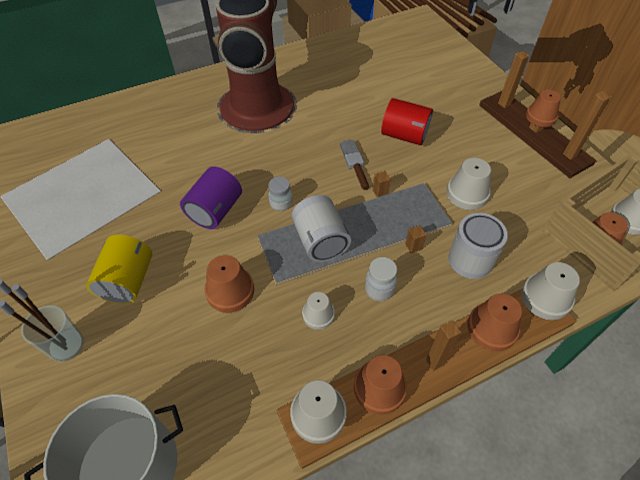

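The top view shows the tin at about (309,249) on the grey board. The pegs are to its left (+y) at about (227,205) and (218,284), so the roll goes towards +y. I'll fit model silhouettes in both cameras.

```bash
cat > h.py <<'E'
from plant import state, optics, ticket, nets
import numpy as np, cv2
from scipy.optimize import minimize
def proj(c,P):
    q=P@c["R"].T+c["t"]; return np.c_[c["fx"]*q[:,0]/q[:,2]+c["cx"],c["fy"]*q[:,1]/q[:,2]+c["cy"]]
def box(cx,cy,z0,lx,ly,lz):
    return np.array([[cx+a*lx/2,cy+b*ly/2,z0+d*lz] for a in(-1,1) for b in(-1,1) for d in(0,1)])
th=np.linspace(0,2*np.pi,48)
M={"tin":[np.concatenate([np.c_[0*th+s*.055,.05*np.cos(th),.062+.05*np.sin(th)] for s in(-1,1)])],
 "pegs":[box(s*.089,0,0,.03,.03,.06) for s in(-1,1)],
 "board":[box(0,0,0,.14,.44,.012)]}
def render(c,name,p):
    m=np.zeros((480,640),np.uint8); C,S=np.cos(p[2]),np.sin(p[2])
    for P in M[name]:
        Q=P.copy();Q[:,0]=p[0]+C*P[:,0]-S*P[:,1];Q[:,1]=p[1]+S*P[:,0]+C*P[:,1]
        h=cv2.convexHull(proj(c,Q).astype(np.float32))
        cv2.fillConvexPoly(m,np.round(h*16).astype(np.int32),1,cv2.LINE_8,4)
    return m>0
def masks(cams,name,p0):
    out=[]
    for n in cams:
        optics.grab_frame(n); c=optics.camera_info(n); r=render(c,name,p0)
        L=nets.outline_of(n,name)
        if L:
            b=max(L,key=lambda d:(d["pixels"]&r).sum()/(d["pixels"]|r).sum())
            out.append((n,c,b["pixels"],b["confidence"]))
    return out
def fit(ms,name,p0):
    def cost(p):
        v=0
        for n,c,m,_ in ms:
            r=render(c,name,p); v+=1-(r&m).sum()/(r|m).sum()
        return v/len(ms)
    p=np.array(p0,float)
    for d in(.03,.01,.004):
        sx=np.vstack([p]+[p+np.eye(3)[i]*(d if i<2 else d*4) for i in range(3)])
        r=minimize(cost,p,method="Nelder-Mead",options=dict(initial_simplex=sx,xatol=1e-5,fatol=1e-5)); p=r.x
    return p,1-r.fun
E
python3 - <<'E'
from h import *
def px(u,v,z,n="top"):
    c=optics.camera_info(n);d=c["R"].T@np.array([(u-c["cx"])/c["fx"],(v-c["cy"])/c["fy"],1]);o=-c["R"].T@c["t"]
    return o+d*(z-o[2])/d[2]
t=px(309,249,.09);a,b=px(227,203,.06),px(217,285,.06);print(t,a,b)
bd=px(269,252,.012)
yaw=np.arctan2(*(a-b)[[1,0]])
for k,p0 in (("tin",[*t[:2],yaw]),("pegs",[*((a+b)/2)[:2],yaw]),("board",[*bd[:2],yaw])):
    ms=masks(("top","scene"),k,p0)
    print(k,[(m[0],m[3],int(m[2].sum())) for m in ms])
    print(" both",*fit(ms,k,p0))
    for m in ms: print(" ",m[0],*fit([m],k,p0))
E
```

```text
[ 0.521672   -0.05252782  0.09      ] [0.62762211 0.13093645 0.06      ] [0.44467698 0.148847   0.06      ]
tin [('top', 0.55, 2437), ('scene', 0.86, 2772)]
 both [ 0.52200696 -0.0506335  -0.09254747] 0.9557322615829236
  top [ 0.52182712 -0.0515757  -0.10402373] 0.9798549556809025
  scene [ 0.51958739 -0.04779    -0.08168307] 0.9766619519094767
pegs [('top', 0.92, 520), ('scene', 0.73, 784)]
 both [ 0.53420588  0.14457349 -0.07775471] 0.8483795879245609
  top [ 0.53374133  0.14327531 -0.07192455] 0.8754208754208754
  scene [ 0.5329098   0.14838242 -0.08440967] 0.8719376391982183
board [('top', 0.69, 9045), ('scene', 0.87, 7188)]
 both [ 0.52591408  0.03816401 -0.07331449] 0.7540942901601975
  top [ 0.52653189  0.03575298 -0.07896921] 0.7717484190736627
  scene [ 0.52430117  0.03964124 -0.07928826] 0.7397076986414162
```

```bash
for i in 1 2 3; do python3 -m inch '[{"dx":-0.05,"dy":-0.05},{"dx":-0.1,"dy":-0.1},{"dx":-0.15,"dy":-0.15},{"dx":-0.205,"dy":-0.21},{"dx":-0.205,"dy":-0.21}]' -1 | tail -3; done
python3 -m inch '[{"rz":-0.09},{"rz":-0.18},{"rz":-0.18}]'
cat >> h.py <<'E'
PEG=np.array([.534,.1455]); A=-.079
F=np.array([[np.cos(A),np.sin(A)],[-np.sin(A),np.cos(A)]]) # world->peg frame
def tip():
    from scipy.spatial.transform import Rotation as Ro
    s=state(); w,x,y,z=s["tool_rot"]; R=Ro.from_quat([x,y,z,w]).as_matrix()
    return s,F@(s["tool_pos"][:2]-PEG),R
def rows(target_peg,z,yaw=None):
    s,u,R=tip(); d=np.r_[F.T@np.array(target_peg)+PEG,z]-s["tool_pos"]
    v=R.T@d/.8
    ang=np.arctan2(R[1,1],R[0,1])-(A+np.pi/2)
    print("t",round(s["time"],2),"tip",u.round(4),"z",round(s["tool_pos"][2],4),"F",s["contact_force"].round(2),"tilt",R[:2,2].round(3),"row",v.round(4),"rz",round(ang/1.5,4))
def tin(p0,cams=("top","scene")):
    ms=masks(cams,"tin",p0); p,i=fit(ms,"tin",p0); print("tin",F@(p[:2]-PEG),"yaw err",p[2]-A,"iou",i,[(m[0],m[3]) for m in ms]); return p
E
python3 - <<'E'
from h import *
p=[.522,-.05,-.09]; print(F@(np.array(p[:2])-PEG))
rows([.003,-.215],.15)
E
```

```text
[ 0.00346587 -0.19583727]
t 1.0 tip [-0.3531  0.4148] z 0.2313 F [-0.71 -0.54 -0.  ] tilt [0. 0.] row [-0.6401 -0.6389  0.1016] rz -0.1812validation failed for argument at $[0]...
validation failed for argument at $[0]...
validation failed for argument at $[0]...
validation failed for argument at $[0]...
```

```bash
python3 -m inch '[{"dx":-0.05,"dy":-0.05,"dz":0,"rx":0,"ry":0,"rz":0},{"dx":-0.1,"dy":-0.1,"dz":0,"rx":0,"ry":0,"rz":0},{"dx":-0.15,"dy":-0.15,"dz":0,"rx":0,"ry":0,"rz":0},{"dx":-0.2,"dy":-0.2,"dz":0,"rx":0,"ry":0,"rz":0},{"dx":-0.21,"dy":-0.21,"dz":0,"rx":0,"ry":0,"rz":0}]' -1
```

```text
time: 1.5
tool_pos: [0.3154, 0.3693, 0.2314]
tool_rot: [0.0, 0.175, 0.985, 0.0]
contact_force: [0.4, 0.4, -0.3]
gripper_width: 0.139
grasp_force: 0.0
```

```bash
for i in 1 2; do python3 -m inch '[{"dx":-0.05,"dy":-0.05,"dz":0,"rx":0,"ry":0,"rz":0},{"dx":-0.1,"dy":-0.1,"dz":0,"rx":0,"ry":0,"rz":0},{"dx":-0.15,"dy":-0.15,"dz":0,"rx":0,"ry":0,"rz":0},{"dx":-0.2,"dy":-0.2,"dz":0,"rx":0,"ry":0,"rz":0},{"dx":-0.21,"dy":-0.21,"dz":0,"rx":0,"ry":0,"rz":0}]' -1 >/dev/null; done
python3 -m inch '[{"dx":0,"dy":0,"dz":0,"rx":0,"ry":0,"rz":-0.09},{"dx":0,"dy":0,"dz":0,"rx":0,"ry":0,"rz":-0.18},{"dx":0,"dy":0,"dz":0,"rx":0,"ry":0,"rz":-0.18}]' -1
python3 - <<'E'
from h import *
rows([.003,-.225],.14)
cv2.imwrite("pics/s1.png",optics.grab_frame("scene")[100:400,130:530,::-1].repeat(2,0).repeat(2,1))
E
```

```text
time: 2.8
tool_pos: [0.5149, -0.06, 0.2313]
tool_rot: [-0.0, 0.041, 0.999, 0.0]
contact_force: [0.1, 0.8, -0.9]
gripper_width: 0.002
grasp_force: 0.0
t 2.8 tip [-0.0028 -0.2064] z 0.2313 F [ 0.13  0.78 -0.87] tilt [-0.  0.] row [-0.0073 -0.0233  0.1141] rz -0.0019
```

View pics/s1.png

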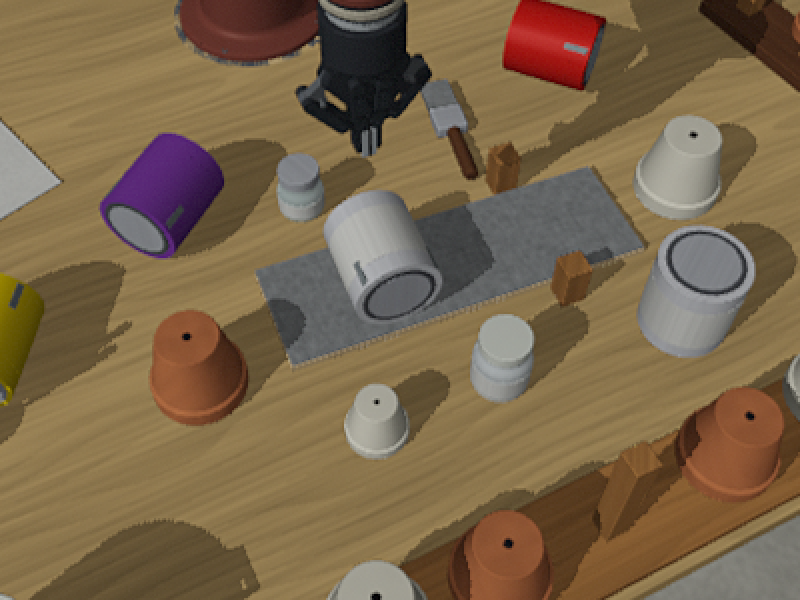

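The gripper is shut and above the tin; the tin and its surroundings are undisturbed. Next I move to the rear of its top and feel for contact.

```bash
python3 -m inch '[{"dx":-0.007,"dy":-0.023,"dz":0.05,"rx":0,"ry":0,"rz":0},{"dx":-0.007,"dy":-0.023,"dz":0.1,"rx":0,"ry":0,"rz":0},{"dx":-0.007,"dy":-0.023,"dz":0.114,"rx":0,"ry":0,"rz":0},{"dx":-0.007,"dy":-0.023,"dz":0.139,"rx":0,"ry":0,"rz":0},{"dx":-0.007,"dy":-0.023,"dz":0.148,"rx":0,"ry":0,"rz":0}]' -1
python3 -m inch '[{"dx":0,"dy":0,"dz":0.002,"rx":0,"ry":0,"rz":0},{"dx":0,"dy":0,"dz":0.002,"rx":0,"ry":0,"rz":0}]'
python3 - <<'E'
from h import *
rows([.003,-.225],.11)
E
```

```text
time: 3.35
tool_pos: [0.5182, -0.0777, 0.1118]
tool_rot: [-0.001, 0.041, 0.999, 0.0]
contact_force: [-0.1, 0.6, 0.0]
gripper_width: 0.001
grasp_force: 0.0
time: 3.55
tool_pos: [0.5196, -0.0783, 0.1125]
tool_rot: [0.001, 0.04, 0.999, -0.0]
contact_force: [0.2, 0.1, -0.2]
gripper_width: -0.001
grasp_force: 0.0
t 3.55 tip [ 0.0033 -0.2242] z 0.1125 F [ 0.24  0.09 -0.19] tilt [ 0.001 -0.   ] row [ 0.0004 -0.0009  0.0031] rz -0.0013
```

```bash
for i in 1 2 3; do python3 -m inch '[{"dx":0,"dy":0,"dz":0.002,"rx":0,"ry":0,"rz":0},{"dx":0,"dy":0,"dz":0.002,"rx":0,"ry":0,"rz":0}]' | sed -n '1,4p'; done
```

```text
time: 3.75
tool_pos: [0.5196, -0.0785, 0.1108]
tool_rot: [0.001, 0.04, 0.999, -0.0]
contact_force: [0.0, 0.0, 0.3]
time: 3.95
tool_pos: [0.519, -0.0784, 0.1082]
tool_rot: [0.0, 0.04, 0.999, -0.0]
contact_force: [0.4, 0.3, -0.1]
time: 4.15
tool_pos: [0.519, -0.0784, 0.1064]
tool_rot: [0.0, 0.04, 0.999, -0.0]
contact_force: [-0.1, -0.8, 0.5]
```

```bash
python3 -m inch '[{"dx":0,"dy":0.012,"dz":-0.0012,"rx":0,"ry":0,"rz":0},{"dx":0,"dy":0.023,"dz":-0.003,"rx":0,"ry":0,"rz":0},{"dx":0,"dy":0.035,"dz":-0.0043,"rx":0,"ry":0,"rz":0}]'
python3 - <<'E'
from h import *
rows([.003,-.2],.11)
tin([.522,-.04,-.09],("scene",))
E
```

```text
time: 4.45
tool_pos: [0.5218, -0.0498, 0.111]
tool_rot: [0.001, 0.04, 0.999, -0.0]
contact_force: [-0.5, -0.6, 3.9]
gripper_width: -0.002
grasp_force: 2.3
t 4.45 tip [ 0.0033 -0.1956] z 0.111 F [-0.5  -0.61  3.88] tilt [ 0.001 -0.   ] row [ 0.0004 -0.0055  0.0012] rz -0.0012
tin [ 0.00323987 -0.17817001] yaw err -0.018497197786126504 iou 0.7900926585887385 [('scene', 0.69)]
```

```bash
python3 -m inch '[{"dx":0,"dy":0.012,"dz":-0.0006,"rx":0,"ry":0,"rz":0},{"dx":0,"dy":0.024,"dz":-0.0008,"rx":0,"ry":0,"rz":0},{"dx":0,"dy":0.036,"dz":-0.0008,"rx":0,"ry":0,"rz":0},{"dx":0,"dy":0.048,"dz":-0.0006,"rx":0,"ry":0,"rz":0},{"dx":0,"dy":0.06,"dz":0,"rx":0,"ry":0,"rz":0}]'
python3 - <<'E'
from h import *
rows([.003,-.2],.11)
tin([.522,-.02,-.09],("scene",))
E
```

```text
time: 5.05
tool_pos: [0.5266, -0.0018, 0.1118]
tool_rot: [0.002, 0.04, 0.999, -0.0]
contact_force: [-0.6, 0.4, 8.4]
gripper_width: -0.004
grasp_force: 3.9
t 5.05 tip [ 0.0042 -0.1474] z 0.1118 F [-0.57  0.37  8.36] tilt [ 0.004 -0.   ] row [ 0.0014 -0.0657  0.0022] rz -0.0008
tin [ 0.00344203 -0.15436672] yaw err -0.02816537933872787 iou 0.8705547652916074 [('scene', 0.85)]
```

```bash
python3 -m inch '[{"dx":0,"dy":0.012,"dz":0.0009,"rx":0,"ry":0,"rz":0},{"dx":0,"dy":0.024,"dz":0.0024,"rx":0,"ry":0,"rz":0},{"dx":0,"dy":0.036,"dz":0.0046,"rx":0,"ry":0,"rz":0},{"dx":0,"dy":0.044,"dz":0.0064,"rx":0,"ry":0,"rz":0},{"dx":0,"dy":0.044,"dz":0.0064,"rx":0,"ry":0,"rz":0}]'
python3 -m inch '[{"dx":0,"dy":0,"dz":-0.02,"rx":0,"ry":0,"rz":0},{"dx":0,"dy":-0.03,"dz":-0.03,"rx":0,"ry":0,"rz":0},{"dx":0,"dy":-0.09,"dz":-0.035,"rx":0,"ry":0,"rz":0},{"dx":0,"dy":-0.12,"dz":-0.035,"rx":0,"ry":0,"rz":0}]'
python3 - <<'E'
from h import *
rows([.003,-.2],.11)
tin([.522,0,-.09],("scene",))
optics.grab_frame("top"); print([d["bbox"] for d in nets.boxes_of("top","tin")])
cv2.imwrite("pics/s2.png",optics.grab_frame("scene")[100:400,130:530,::-1].repeat(2,0).repeat(2,1))
E
```

```text
time: 5.65
tool_pos: [0.5302, 0.0343, 0.1076]
tool_rot: [0.003, 0.04, 0.999, 0.001]
contact_force: [-0.6, 2.4, 10.8]
gripper_width: 0.0
grasp_force: 5.3
time: 6.05
tool_pos: [0.5202, -0.065, 0.1339]
tool_rot: [0.001, 0.041, 0.999, -0.001]
contact_force: [0.5, 1.1, 0.9]
gripper_width: 0.003
grasp_force: 0.0
t 6.05 tip [ 0.0029 -0.211 ] z 0.1339 F [0.53 1.06 0.94] tilt [ 0.001 -0.001] row [-0.0001  0.0137  0.0299] rz -0.0014
tin [ 0.00254415 -0.13817942] yaw err -0.02963945589916847 iou 0.9533116178067318 [('scene', 0.66)]
[[391.3, 342.6, 69.6, 69.1], [284.9, 248.1, 46.1, 57.0], [137.9, 355.3, 66.3, 69.8], [498.8, 297.4, 66.1, 65.1]]
```

View pics/s2.png

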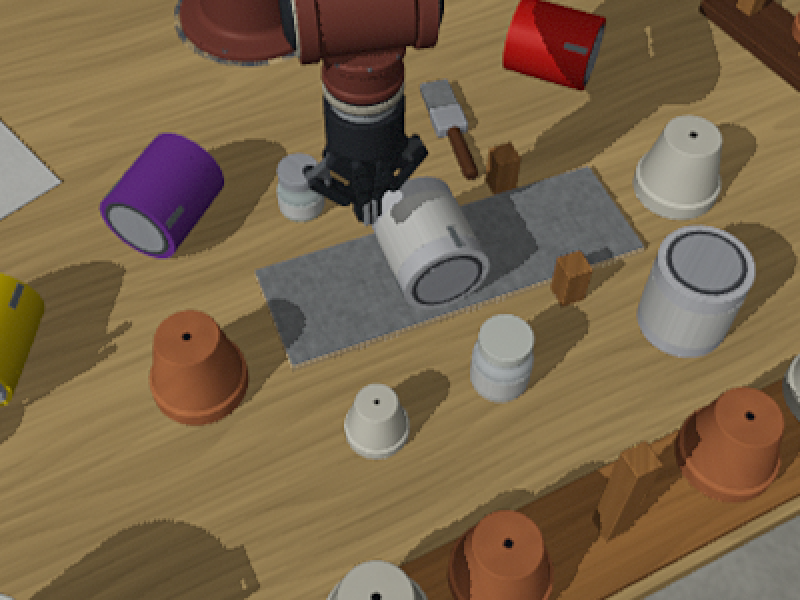

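The tin has rolled about 55 mm and its label mark turned over. Second stroke, same shape.

```bash
python3 -m inch '[{"dx":0,"dy":0.05,"dz":0,"rx":0,"ry":0,"rz":0},{"dx":0,"dy":0.05,"dz":0.02,"rx":0,"ry":0,"rz":0},{"dx":0,"dy":0.05,"dz":0.034,"rx":0,"ry":0,"rz":0},{"dx":0,"dy":0.05,"dz":0.034,"rx":0,"ry":0,"rz":0}]'
python3 - <<'E'
from h import *
rows([.003,-.169],.1064)
E
```

```text
time: 6.7
tool_pos: [0.5232, -0.0236, 0.106]
tool_rot: [-0.001, 0.04, 0.999, -0.001]
contact_force: [-3.1, -1.2, 6.4]
gripper_width: -0.001
grasp_force: 3.2
t 6.7 tip [ 0.0026 -0.1695] z 0.106 F [-3.07 -1.25  6.43] tilt [-0.002 -0.002] row [-0.0005  0.0006 -0.0005] rz -0.0
```

```bash
python3 -m inch '[{"dx":0,"dy":0.012,"dz":-0.0022,"rx":0,"ry":0,"rz":0},{"dx":0,"dy":0.023,"dz":-0.004,"rx":0,"ry":0,"rz":0},{"dx":0,"dy":0.035,"dz":-0.0053,"rx":0,"ry":0,"rz":0},{"dx":0,"dy":0.047,"dz":-0.006,"rx":0,"ry":0,"rz":0},{"dx":0,"dy":0.059,"dz":-0.0062,"rx":0,"ry":0,"rz":0}]'
python3 - <<'E'
from h import *
rows([.003,-.169],.1064)
tin([.53,.03,-.1],("scene",))
E
```

```text
time: 7.2
tool_pos: [0.5278, 0.0238, 0.1119]
tool_rot: [0.0, 0.04, 0.999, -0.0]
contact_force: [-2.4, -0.0, 9.1]
gripper_width: 0.002
grasp_force: 4.3
t 7.2 tip [ 0.0034 -0.1218] z 0.1119 F [-2.4  -0.01  9.05] tilt [ 0.001 -0.001] row [ 0.0004 -0.059   0.0069] rz -0.001
tin [ 0.00310195 -0.11431518] yaw err -0.03688308956760801 iou 0.8308984660336012 [('scene', 0.63)]
```

```bash
python3 -m inch '[{"dx":0,"dy":0.012,"dz":0,"rx":0,"ry":0,"rz":0},{"dx":0,"dy":0.024,"dz":0,"rx":0,"ry":0,"rz":0},{"dx":0,"dy":0.036,"dz":0.0006,"rx":0,"ry":0,"rz":0},{"dx":0,"dy":0.048,"dz":0.0014,"rx":0,"ry":0,"rz":0},{"dx":0,"dy":0.06,"dz":0.003,"rx":0,"ry":0,"rz":0}]'
python3 -m inch '[{"dx":0,"dy":0.012,"dz":0.002,"rx":0,"ry":0,"rz":0},{"dx":0,"dy":0.018,"dz":0.0035,"rx":0,"ry":0,"rz":0},{"dx":0,"dy":0.018,"dz":0.0035,"rx":0,"ry":0,"rz":0}]'
python3 -m inch '[{"dx":0,"dy":0,"dz":-0.02,"rx":0,"ry":0,"rz":0},{"dx":0,"dy":-0.03,"dz":-0.03,"rx":0,"ry":0,"rz":0},{"dx":0,"dy":-0.09,"dz":-0.035,"rx":0,"ry":0,"rz":0},{"dx":0,"dy":-0.125,"dz":-0.035,"rx":0,"ry":0,"rz":0},{"dx":0,"dy":-0.125,"dz":-0.035,"rx":0,"ry":0,"rz":0}]'
python3 - <<'E'
from h import *
rows([.003,-.12],.1064)
tin([.53,.06,-.1],("scene",))
tin([.53,.06,-.1],("top",))
E
```

```text
time: 7.8
tool_pos: [0.5326, 0.0721, 0.1102]
tool_rot: [0.002, 0.04, 0.999, 0.0]
contact_force: [-1.4, 1.4, 11.1]
gripper_width: -0.001
grasp_force: 5.3
time: 8.1
tool_pos: [0.5341, 0.0872, 0.1079]
tool_rot: [0.002, 0.04, 0.999, 0.001]
contact_force: [-2.3, 2.8, 12.3]
gripper_width: -0.001
grasp_force: 6.0
time: 8.6
tool_pos: [0.5237, -0.0166, 0.1333]
tool_rot: [-0.0, 0.042, 0.999, -0.001]
contact_force: [-0.3, 0.1, -0.3]
gripper_width: 0.0
grasp_force: 0.0
t 8.6 tip [ 0.0025 -0.1624] z 0.1333 F [-0.34  0.05 -0.29] tilt [-0.001 -0.001] row [-0.0004  0.0531  0.0335] rz -0.0039
tin [ 0.00417235 -0.08442848] yaw err -0.006734612318246333 iou 0.9677655677655678 [('scene', 0.8)]
tin [ 0.00171762 -0.08812359] yaw err 0.02654357396812384 iou 0.24289715886354546 [('top', 0.64)]
```

```bash
python3 -m inch '[{"dx":0,"dy":0.059,"dz":0,"rx":0,"ry":0,"rz":0},{"dx":0,"dy":0.059,"dz":0.02,"rx":0,"ry":0,"rz":0},{"dx":0,"dy":0.059,"dz":0.034,"rx":0,"ry":0,"rz":0},{"dx":0,"dy":0.059,"dz":0.034,"rx":0,"ry":0,"rz":0}]'
python3 -m inch '[{"dx":0,"dy":0.012,"dz":-0.0022,"rx":0,"ry":0,"rz":0},{"dx":0,"dy":0.023,"dz":-0.004,"rx":0,"ry":0,"rz":0},{"dx":0,"dy":0.035,"dz":-0.0053,"rx":0,"ry":0,"rz":0},{"dx":0,"dy":0.047,"dz":-0.006,"rx":0,"ry":0,"rz":0},{"dx":0,"dy":0.059,"dz":-0.0062,"rx":0,"ry":0,"rz":0}]'
python3 - <<'E'
from h import *
rows([.003,-.12],.1064)
tin([.53,.08,-.1],("scene",))
E
```

```text
time: 9.2
tool_pos: [0.528, 0.0329, 0.1077]
tool_rot: [-0.001, 0.039, 0.999, -0.001]
contact_force: [-6.7, -2.2, 11.5]
gripper_width: 0.002
grasp_force: 5.9
time: 9.7
tool_pos: [0.5324, 0.0805, 0.112]
tool_rot: [0.001, 0.04, 0.999, -0.0]
contact_force: [-0.9, 0.2, 5.7]
gripper_width: -0.002
grasp_force: 2.8
t 9.7 tip [ 0.0035 -0.0649] z 0.112 F [-0.94  0.21  5.7 ] tilt [ 0.001 -0.   ] row [ 0.0006 -0.0688  0.007 ] rz -0.001
tin [ 0.00601966 -0.06099392] yaw err -0.020458069724102815 iou 0.8338907469342252 [('scene', 0.94)]
```

```bash
python3 -m inch '[{"dx":0,"dy":0.012,"dz":0.0003,"rx":0,"ry":0,"rz":0},{"dx":0,"dy":0.024,"dz":0.0004,"rx":0,"ry":0,"rz":0},{"dx":0,"dy":0.036,"dz":0.001,"rx":0,"ry":0,"rz":0},{"dx":0,"dy":0.048,"dz":0.002,"rx":0,"ry":0,"rz":0},{"dx":0,"dy":0.06,"dz":0.0038,"rx":0,"ry":0,"rz":0}]'
python3 -m inch '[{"dx":0,"dy":0.012,"dz":0.0025,"rx":0,"ry":0,"rz":0},{"dx":0,"dy":0.012,"dz":0.0025,"rx":0,"ry":0,"rz":0}]'
python3 -m inch '[{"dx":0,"dy":0,"dz":-0.02,"rx":0,"ry":0,"rz":0},{"dx":0,"dy":-0.05,"dz":-0.04,"rx":0,"ry":0,"rz":0},{"dx":0,"dy":-0.11,"dz":-0.045,"rx":0,"ry":0,"rz":0},{"dx":0,"dy":-0.17,"dz":-0.045,"rx":0,"ry":0,"rz":0},{"dx":0,"dy":-0.19,"dz":-0.045,"rx":0,"ry":0,"rz":0}]'
python3 - <<'E'
from h import *
rows([.003,-.07],.1064)
tin([.53,.12,-.1],("scene",))
tin([.53,.12,-.1],("top",))
p0=[.534,.1455,-.079]
ms=masks(("top","scene"),"pegs",p0)
for m in ms: p,i=fit([m],"pegs",p0);print(m[0],m[3],F@(p[:2]-PEG),p[2]-A,i)
cv2.imwrite("pics/t3.png",cv2.resize(optics.grab_frame("top")[180:310,160:330,::-1],None,fx=4,fy=4,interpolation=cv2.INTER_CUBIC))
E
```

```text
time: 10.3
tool_pos: [0.5371, 0.1285, 0.1092]
tool_rot: [0.002, 0.04, 0.999, 0.0]
contact_force: [0.8, 0.4, 5.4]
gripper_width: -0.001
grasp_force: 2.6
time: 10.5
tool_pos: [0.5381, 0.1389, 0.1073]
tool_rot: [0.002, 0.04, 0.999, 0.001]
contact_force: [0.7, 1.0, 6.4]
gripper_width: -0.001
grasp_force: 3.0
time: 11.0
tool_pos: [0.5235, -0.0174, 0.1426]
tool_rot: [-0.0, 0.042, 0.999, -0.001]
contact_force: [-0.0, 1.0, -0.2]
gripper_width: 0.002
grasp_force: 0.0
t 11.0 tip [ 0.0024 -0.1632] z 0.1426 F [-0.04  0.97 -0.23] tilt [-0.    -0.001] row [-0.0002  0.1166  0.0451] rz -0.0034
tin [ 0.00466869 -0.03430444] yaw err -0.03478448797969304 iou 0.9750093248787766 [('scene', 0.58)]
tin [ 0.00738857 -0.0199638 ] yaw err -0.11215890714144112 iou 0.5297383029341792 [('top', 0.6)]
top 0.62 [ 0.00117315 -0.00258251] -0.0046028214117281585 0.8263069139966274
scene 0.65 [0.00163471 0.00149391] -0.004156649013711974 0.4922048997772829
```

View pics/t3.png

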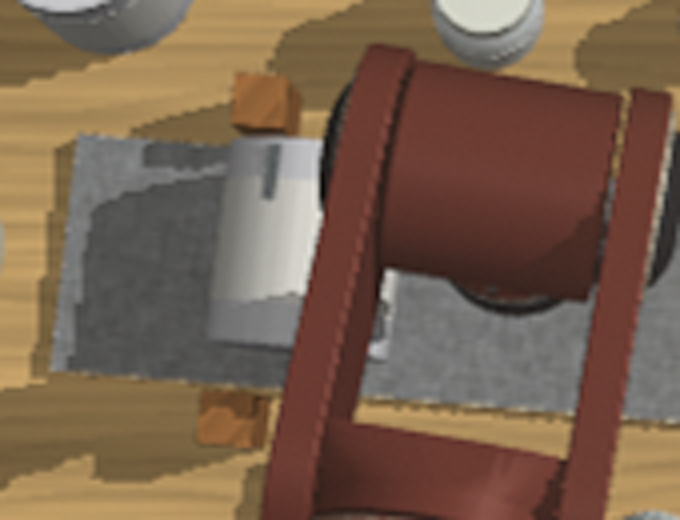

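```bash
python3 -m inch '[{"dx":0,"dy":0.05,"dz":0,"rx":0,"ry":0,"rz":0},{"dx":0,"dy":0.1,"dz":0,"rx":0,"ry":0,"rz":0},{"dx":0,"dy":0.123,"dz":0.015,"rx":0,"ry":0,"rz":0},{"dx":0,"dy":0.123,"dz":0.0445,"rx":0,"ry":0,"rz":0},{"dx":0,"dy":0.123,"dz":0.0445,"rx":0,"ry":0,"rz":0}]'
python3 -m inch '[{"dx":0,"dy":0.012,"dz":-0.0022,"rx":0,"ry":0,"rz":0},{"dx":0,"dy":0.023,"dz":-0.004,"rx":0,"ry":0,"rz":0},{"dx":0,"dy":0.035,"dz":-0.0053,"rx":0,"ry":0,"rz":0},{"dx":0,"dy":0.047,"dz":-0.006,"rx":0,"ry":0,"rz":0},{"dx":0,"dy":0.059,"dz":-0.0062,"rx":0,"ry":0,"rz":0}]'
python3 -m inch '[{"dx":0,"dy":0.01,"dz":0.0002,"rx":0,"ry":0,"rz":0},{"dx":0,"dy":0.02,"dz":0.0004,"rx":0,"ry":0,"rz":0},{"dx":0,"dy":0.025,"dz":0.0004,"rx":0,"ry":0,"rz":0},{"dx":0,"dy":0.025,"dz":0.0004,"rx":0,"ry":0,"rz":0}]'
python3 - <<'E'
from h import *
rows([.003,0],.1064)
tin([.53,.14,-.1],("scene",))
E
```

```text
time: 11.95
tool_pos: [0.5338, 0.0852, 0.1087]
tool_rot: [0.002, 0.039, 0.999, -0.001]
contact_force: [-0.6, -0.5, 6.0]
gripper_width: -0.003
grasp_force: 2.6
time: 12.45
tool_pos: [0.5366, 0.1323, 0.112]
tool_rot: [0.001, 0.04, 0.999, 0.0]
contact_force: [3.3, -0.0, 4.4]
gripper_width: -0.0
grasp_force: 1.8
time: 12.85
tool_pos: [0.5383, 0.1519, 0.1118]
tool_rot: [0.001, 0.04, 0.999, 0.0]
contact_force: [3.3, -0.0, 5.3]
gripper_width: -0.0
grasp_force: 2.8
t 12.85 tip [0.0037 0.0068] z 0.1118 F [ 3.25 -0.    5.29] tilt [0.002 0.   ] row [ 0.0009 -0.0084  0.0067] rz -0.0006
tin [ 0.00615731 -0.00291817] yaw err 0.06143909751210191 iou 0.8435374149659864 [('scene', 0.63)]
```

```bash
python3 -m inch '[{"dx":0,"dy":0,"dz":-0.02,"rx":0,"ry":0,"rz":0},{"dx":0,"dy":-0.05,"dz":-0.06,"rx":0,"ry":0,"rz":0},{"dx":0,"dy":-0.11,"dz":-0.06,"rx":0,"ry":0,"rz":0},{"dx":0,"dy":-0.17,"dz":-0.06,"rx":0,"ry":0,"rz":0},{"dx":0,"dy":-0.23,"dz":-0.06,"rx":0,"ry":0,"rz":0}]' | head -2
python3 -m inch '[{"dx":0,"dy":-0.05,"dz":0,"rx":0,"ry":0,"rz":0},{"dx":0,"dy":-0.1,"dz":0,"rx":0,"ry":0,"rz":0},{"dx":0,"dy":-0.15,"dz":0,"rx":0,"ry":0,"rz":0},{"dx":0,"dy":-0.2,"dz":0,"rx":0,"ry":0,"rz":0},{"dx":0,"dy":-0.2,"dz":0,"rx":0,"ry":0,"rz":0}]'| head -2
python3 - <<'E'
from h import *
rows([.003,-.03],.1064)
tin([.534,.14,-.08],("scene",))
tin([.534,.14,-.08],("top",))
p0=[.534,.1455,-.079]
for m in masks(("top","scene"),"pegs",p0): p,i=fit([m],"pegs",p0);print(m[0],m[3],F@(p[:2]-PEG),p[2]-A,i)
cv2.imwrite("pics/t4.png",cv2.resize(optics.grab_frame("top")[180:310,160:330,::-1],None,fx=4,fy=4,interpolation=cv2.INTER_CUBIC))
E
```

```text
time: 13.45
tool_pos: [0.5209, -0.0333, 0.1588]
time: 13.95
tool_pos: [0.5079, -0.1948, 0.1586]
t 13.95 tip [ 0.0009 -0.3413] z 0.1586 F [-0.31  0.51 -0.58] tilt [-0.003  0.001] row [-1.000e-04  3.891e-01  6.530e-02] rz -0.0048
tin [ 0.00500731 -0.00137064] yaw err -0.02159070461063782 iou 0.9503199096725631 [('scene', 0.73)]
tin [ 0.00684523 -0.00715513] yaw err -0.04095758071946572 iou 0.9564011097899326 [('top', 0.77)]
top 0.84 [ 0.00190923 -0.00308907] -0.00742114203736817 0.7415540540540541
scene 0.89 [-0.00154063  0.00171318] -0.008008670387064085 0.5551839464882943
```

View pics/t4.png

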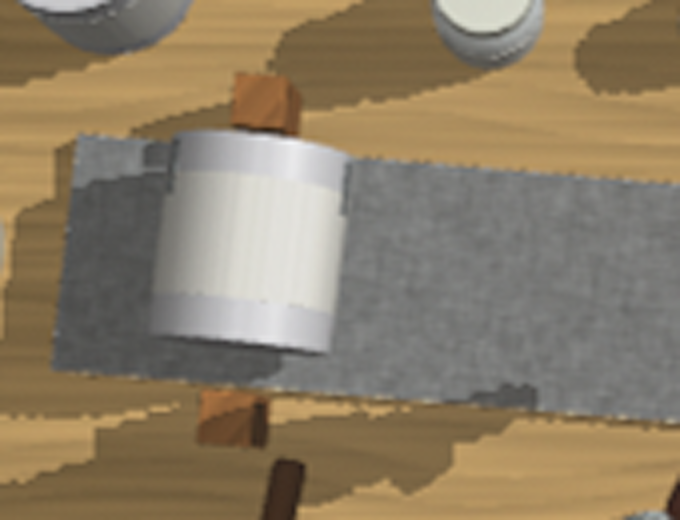

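The tin lies between the pegs, about 4 mm short along the board, 5 mm off across it and 0.03 rad off in angle. All are well inside tolerance, and the arm is clear.

```bash
python3 -c "
from plant import ticket; print(ticket.job_done())"
```

```text
the job is handed in; nothing more can be done
None
```

I rolled the tin to the pegs in four strokes on its top and handed the job in at about 14 s; no verdict came back, but my last camera fit put it about 4 mm short of centre along the board, 5 mm off across it and under 0.04 rad out of line, all inside tolerance.

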